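Set and clamp the prop leg of a folding dresser mirror

TASK

Turn the folding mirror over by its tab so that it lies flat with its back up, pull out the spring-loaded prop leg by its grip fin until the fin stands over the inlaid length mark, and while still holding the fin there slide the cam lever along it fully closed, away from the hinge. The spring draws the leg back whenever it is let go, so keep hold of the fin from then on and finish while still holding it at the mark. Leave the other things on the dresser where they are.

Things in the scene. Friction and masses are not known exactly. Their poses are not given: they have to be found in the camera images.
- stand: Fixed stand of the folding mirror: a dark wooden board 170 x 225 x 6 mm. Origin under its centre on the dresser top, z up; x runs along the mirror's hinge, y across it. At the start the mirror lies on the -y side with its glass up; turned over it lies on the +y side with its bamboo back up. Two short posts at x = +-84 mm carry the hinge.
- hinge (a point): Middle of the hinge axis, 55 mm above the dresser top; its axes are those of the stand and the hinge runs along x.
- mirror (a joint): Angle of the mirror panel about the hinge: 0 lying glass up on the -y side, pi/2 standing upright, pi (its stop) lying back up on the +y side. A damped hinge: left alone the panel sinks slowly to the nearer side. Panel: bamboo, 150 mm along the hinge, 10 mm thick, from 12 to 112 mm from the hinge axis; its middle plane passes through the hinge axis, so it lies 55 mm above the dresser on either side. Mass about 0.4 to 0.6 kg with the leg.
- tab (a point): Grasp point on the tab, a flat bamboo tongue in the panel's plane at the middle of its free edge: 30 mm wide along the hinge, 8 mm thick, reaching from 112 to 162 mm from the hinge axis. This point lies 148 mm from the hinge axis, mid-thickness. Open air below it. Pinched by its two side edges (fingers closing along the hinge) from above, it can turn between the pads while the hand swings it over in a half circle without tilting.
- mark (a point): The length mark: a thin dark line inlaid across the mirror's bamboo back, across the leg's track. The point lies on the back face, at the middle of the leg's track, 59.5 mm from the hinge. Turned over, its axes are the stand's (z out of the back, x along the leg's pull); the line runs along y.
- leg (a joint): How far the leg is pulled out (m), 0 to 0.055, towards the stand's +x and along the hinge. It reads 0.035 with the fin exactly over the mark. A spring draws it back to 0 with 3 N at 0 rising to 5 N at the mark; friction 0.8 N. The leg is a flat aluminium bar with a rubber foot on the mirror's back.
- grip_fin: The aluminium grip fin standing on the leg, by which it is pulled and held. Origin at its centre, axes as the point mark. 8 mm thick along x, 95 mm long along y (from 12 to 107 mm from the hinge), 28 mm tall along z, from 4.5 to 32.5 mm above the mirror's back face. Only the end next to the hinge is free for the fingers: about 43 mm of its length when the lever is open; the bar between the fin and the back is 6.5 mm high.
- lever (a joint): How far the cam lever is slid towards closed (m): 0 open, 0.030 fully closed at its stop. It slides along the fin, away from the hinge, with about 2.5 N of friction and stays where it is left; it rides along with the leg. It may start up to 6 mm from open.
- lug (a point): Middle of the cam lever, a steel saddle astride the fin: 44 mm wide (x), 14 mm thick (y), from 7.5 to 37.5 mm above the mirror's back face, with a thin tail over the fin on the side away from the hinge. Axes as the point mark. 62 mm from the hinge axis when open, 92 mm when closed; fingers on the fin push its hinge-side face, 7 mm nearer the hinge than this point.
- ring_holder: Bystander: white ceramic ring holder with a dish (84 mm across) and a stem with two ears, 75 mm tall. Origin under its centre.
- file_case: Bystander: flat steel nail file case, 135 x 25 x 12 mm, lying along its y. Origin under its centre.
- jar: Bystander: closed frosted glass jar, 68 mm across, 73 mm tall. Origin under its centre.
- hairbrush: Bystander: bamboo hairbrush, 205 mm long along its x, 32 mm tall, bristles down. Origin under it near the middle.
- scent_bottle: Bystander: small amber glass bottle, 45 x 30 mm, 77 mm tall. Origin under its centre.

How it is judged (in metres and radians):
On the way, in this order (a step that is already met when the one before it is completed fails the run):
1. the mirror lies turned over, back up (value of joint mirror above 3 rad), for 0.2 s.
2. the leg is held at the mark by its fin while the lever is still open (x of mark in the frame of grip_fin between -0.005 and 0.005 m and value of joint lever below 0.015 m and value of joint mirror above 3 rad and contact force between grip_fin and the fingers above 1 N), for 0.2 s.
At the end, for the whole second after the job is handed in: The mirror lies back up (within 0.14 rad of its stop), the fin is within 5 mm of the length mark, the lever is within 4 mm of fully closed, and the fingers still bear on the fin with more than 1 N, which alone keeps the leg out against its spring (value of joint mirror above 3 rad and x of mark in the frame of grip_fin between -0.005 and 0.005 m and value of joint lever above 0.026 m and contact force between grip_fin and the fingers above 1 N and value of joint leg above 0.028 m); the arm keeps its last pose, push and grip.
It fails at once if the lever is slid past half way while the leg is away from the mark (value of joint lever above 0.018 m and not (x of mark in the frame of grip_fin between -0.009 and 0.009 m)).
It fails at once if another thing on the dresser is pushed away or upset (distance of any of ring_holder, file_case, jar, hairbrush, scent_bottle from where it was at the start of the episode above 0.03 m or angle between any of ring_holder, file_case, jar, hairbrush, scent_bottle's own z axis and vertical above 0.5 rad).
It also fails if it takes over 54 s, if anything falls off the work surface, if the arm or the gripper's body presses on something with over 40 N, if the wrist force passes 120 N, or if a joint passes its speed limit or range.

ROBOT

A 7-joint arm with a two-finger parallel gripper is mounted at the origin on the work surface. World frame = base frame: x ahead of the robot, y to its left, z up, the work surface at z = 0. Lengths are in mm, angles in rad, forces in N, time in s.
With the tool pointing down it reaches from about 350 to 900 mm from the base axis. Payload 19.9 kg.
Tool frame: the origin (TCP) lies on the centre line of the jaws, within the pads' length; the fingertips stand 17 mm ahead of it and the grasp point (between the pads) lies 2 mm behind it (bot.tcp_to_tips is the distance from the TCP to the fingertips, in mm); z points along the fingers, y is the direction in which the jaws open and shut (so a half turn about z gives the same grasp; the last joint's range is limited). The gripper opens to 85 mm and grips with 20 to 120 N. Pads are 22 mm wide; open, the fingers measure 114 mm over their backs; the gripper's body (76 mm by 85 mm) begins 54 mm behind the grasp point. The pads swing forward as they close: fully open they stand 13 mm farther back than shut.
Start: joints at [1.23, 0.417, -0.01, 1.614, 0.005, 1.111, -0.053], TCP at [184.577, -597.105, 248.26] pointing down, gripper open.
Joint ranges: [-2.81, 2.81], [-0.39, 2.02], [-1.27, 1.25], [0.06, 2.57], [-1.19, 4.33], [0.19, 2], [-2.82, 2.82]. Speed limits (rad/s): [1.89, 1.89, 2.39, 2.39, 3.01, 3.01, 3.01].

INTERFACE

Orientations are given as [roll, pitch, yaw] about the fixed x, y, z axes, in that order (R = Rz(yaw) Ry(pitch) Rx(roll)).
In Python, from cell import bot gives the robot as it stands.
- The arm moves only by the tool arm_command, never from a script. Its argument "plan" is a list that holds one entry, the list of rows, each a list of 6 numbers: the shift along the tool's x, y, z in cm, then the turn, a rotation vector about the tool's x, y, z in degrees. A call has 1 to 5 rows; each row is the pose to reach, as a shift and turn from the pose commanded when the call began, along the tool's axes at that moment; what a row does not reach only later rows make up. A row lasts 1/8 s, in which the tool goes at most 62.5 mm and 10.7 degrees, less where a joint would pass 70% of its speed; a pose out of reach is approached as far as the arm can. A call with a gripper value outside its range is refused whole. "fingers" is the gripper command: -1 is shut, 1 is fully open, values between are in proportion, set as the call begins (left out, the last holds). The fingers move at their own pace and stop on an object; "squeeze" is the grip in N (left out, the last holds). Time passes only in rows, so rows that repeat a pose let the fingers close. It gives the time, the measured TCP pose, the force and the opening at its end, in the units of the state.
- bot.observe(): the state, without advancing time (a new reading comes with each control period).
- bot.read_camera(name): name is "side" or "top" or "wrist"; returns (picture, depth): 420x560x3 uint8, blue, green, red; 420x560 float32, mm along the optical axis (not along the pixel's ray), 0 where there is no reading.
- bot.get_calibration(name): a dict with "intrinsics" (3x3 intrinsics, pixels), "distortion" ([k1, k2, p1, p2, k3] as OpenCV has them; the pictures are not rectified), "R" (3x3) and "t" (3): a world point X has camera coordinates R X + t; the wrist camera has in their place "T_tool_cam" (4x4, takes a point from camera to tool coordinates, whose origin is the TCP and whose axes are the flange's). Camera axes: x right, y down, z forward; pixel columns grow to the right and rows downward; lengths in mm; the calibration is good to about 2 mm. A picture is of the moment at which its call begins: read the wrist's pose just before it. get_calibration takes no time and is no camera call.
- bot.sign_off(): hands the job in, once; it reports no verdict.
The state is a dict: "clock": time; "joints": joint angles; "joint_vel": joint speeds; "joint_efforts": joint torques, N m; "ee_pos": TCP position; "tool_rot": TCP orientation; "contact_force": force on the tool from outside, world axes, zero at the start; "torque": the same for the moment, N m; "finger_gap": finger opening in mm.
Only numpy, scipy, OpenCV 4.12 (cv2) and the standard library are available. Lean on these libraries where they do the work, as an engineer would, in place of code of your own. Each camera call takes 0.05 s, during which the arm holds its last target.

## Working session

There is one attempt and no reset: what is moved stays moved. The work goes in short steps, Python scripts to look and compute and a tool call to move; the robot and the scene stay as the last step left them, time stands still between calls to the robot, and variables do not carry over. Pictures are saved under pics/ and viewed, and the job is handed in when it is done.

Besides the shell and the picture viewer there is one more tool, called after "Emit:" by a JSON object that holds its "method" and its "body". arm_command: Moves the arm, as the interface text tells. Its arguments: {"type":"object","properties":{"plan":{"type":"array"},"fingers":{"type":"number"},"squeeze":{"type":"number"}},"required":["plan"]}

```bash
ls; mkdir -p pics; cat > h.py <<'E'
import numpy as np, cv2
from cell import bot
from scipy.spatial.transform import Rotation as Ro
def cal(n):
    c=bot.get_calibration(n); return c
def wpt(n,uv,z=None,d=None,c=None,pose=None):
    c=c or cal(n); K=np.array(c["intrinsics"]);D=np.array(c["distortion"])
    p=cv2.undistortPoints(np.array(uv,float).reshape(-1,1,2),K,D).reshape(-1,2)
    r=np.c_[p,np.ones(len(p))]
    if n=="wrist":
        T=np.array(c["T_tool_cam"]); s=pose
        R=Ro.from_euler('xyz',s["tool_rot"]).as_matrix(); 
        Rw=R@T[:3,:3]; o=R@T[:3,3]+np.array(s["ee_pos"])
    else:
        R=np.array(c["R"]);t=np.array(c["t"]); Rw=R.T;o=-R.T@t
    dr=r@Rw.T
    if d is not None: return o+dr*np.array(d).reshape(-1,1)
    return o+dr*((z-o[2])/dr[:,2:3])
def proj(n,X,c=None):
    c=c or cal(n); R=np.array(c["R"]);t=np.array(c["t"],float)
    return cv2.projectPoints(np.array(X,float).reshape(-1,1,3),cv2.Rodrigues(R)[0],t,np.array(c["intrinsics"]),np.array(c["distortion"]))[0].reshape(-1,2)
def shot(n,name):
    s=bot.observe(); im,d=bot.read_camera(n); cv2.imwrite(f"pics/{name}.png",im); np.savez(f"pics/{name}.npz",im=im,d=d,ee_pos=s["ee_pos"],tool_rot=s["tool_rot"]); return im,d,s
E
python3 - <<'E'
from h import *
for n in("top","side","wrist"): shot(n,n+"0")
s=bot.observe(); print(s, bot.tcp_to_tips)
for n in("top","side"):
    c=cal(n);R=np.array(c["R"]);print(n,-R.T@np.array(c["t"]),R[2])
print(cal("wrist"))
E
```

```text
pics
{'clock': 0.15, 'joints': array([ 1.22952723,  0.41786751, -0.01032007,  1.61400442,  0.00468751,
        1.11071506, -0.052952  ]), 'joint_vel': array([-0.00197569, -0.00271176,  0.00139452, -0.00234971,  0.0001988 ,
        0.00101091, -0.00092917]), 'joint_efforts': array([ 1.05237621e-03, -8.64740467e+01,  6.79186229e-01, -4.35059810e+01,
        1.91891275e-02,  5.80685155e-03, -1.96941113e-05]), 'ee_pos': array([ 184.49807067, -596.89297875,  247.7979923 ]), 'tool_rot': array([-3.14062432e+00,  6.14439338e-05,  2.99834712e-01]), 'contact_force': array([ 0.27546096, -0.53533941,  0.26848471]), 'torque': array([ 0.00403163,  0.00706598, -0.04927231]), 'finger_gap': 85.52836187341781} 17.0
top [ 429.52292016  -17.57466788 1060.91511776] [ 0.14759249 -0.01319568 -0.98896023]
side [ 241.04454935 1023.52771512  812.23519773] [ 0.25586143 -0.78845944 -0.55934483]
{'intrinsics': array([[349.65913702,   0.        , 282.75775343],
       [  0.        , 349.65913702, 210.34407748],
       [  0.        ,   0.        ,   1.        ]]), 'distortion': array([-0.06497964,  0.        ,  0.        ,  0.        ,  0.        ]), 'T_tool_cam': array([[ 4.16352228e-04, -9.44836508e-01, -3.27542059e-01,
         8.32724967e+01],
       [ 9.99999884e-01,  4.72752500e-04, -9.25732754e-05,
         6.82285344e-01],
       [ 2.42312937e-04, -3.27541982e-01,  9.44836595e-01,
        -1.25202198e+02],
       [ 0.00000000e+00,  0.00000000e+00,  0.00000000e+00,
         1.00000000e+00]])}
```

View pics/top0.png

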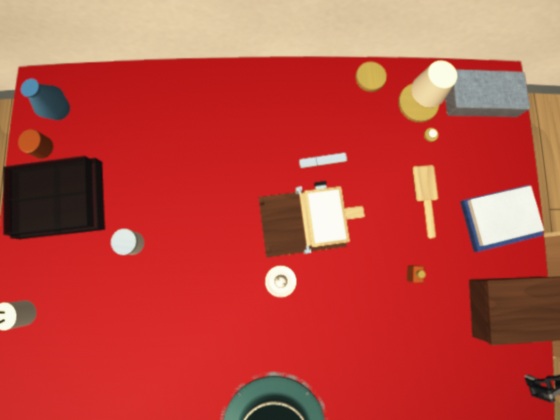

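View pics/side0.png

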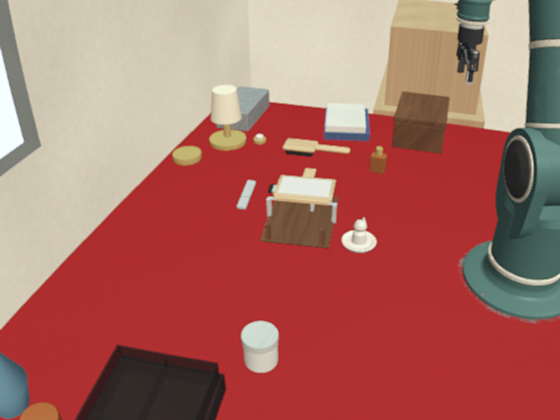

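```bash
python3 - <<'E'
from h import *
im=np.load("pics/top0.npz")["im"]; 
c=cv2.resize(im[140:310,220:400],None,fx=4.2,fy=3.5,interpolation=cv2.INTER_CUBIC); c=cv2.resize(im[150:300,240:400],(800,750),interpolation=cv2.INTER_CUBIC)[:600]; cv2.imwrite("pics/topc.png",c)
im=np.load("pics/side0.npz")["im"]; cv2.imwrite("pics/sidec.png",cv2.resize(im[150:270,220:400],(800,533),interpolation=cv2.INTER_CUBIC))
E
```

```text
(no output)
```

View pics/topc.png

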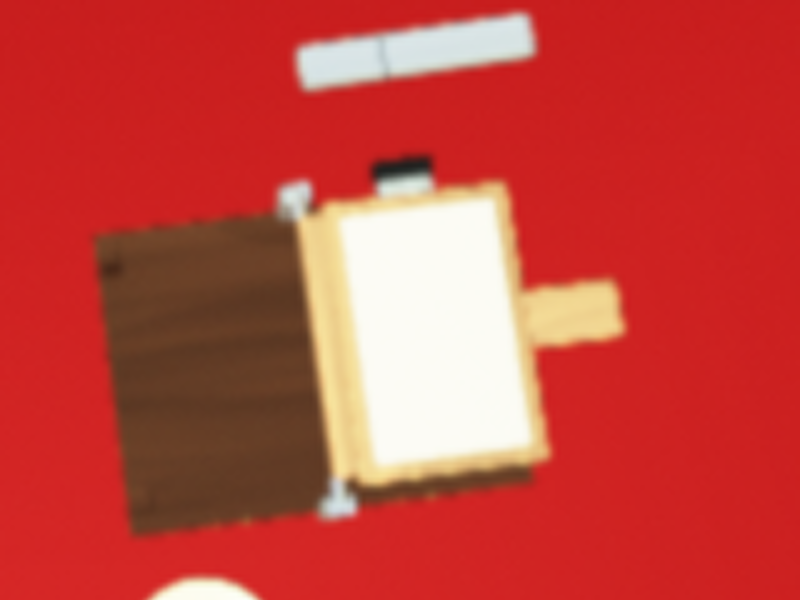

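View pics/sidec.png

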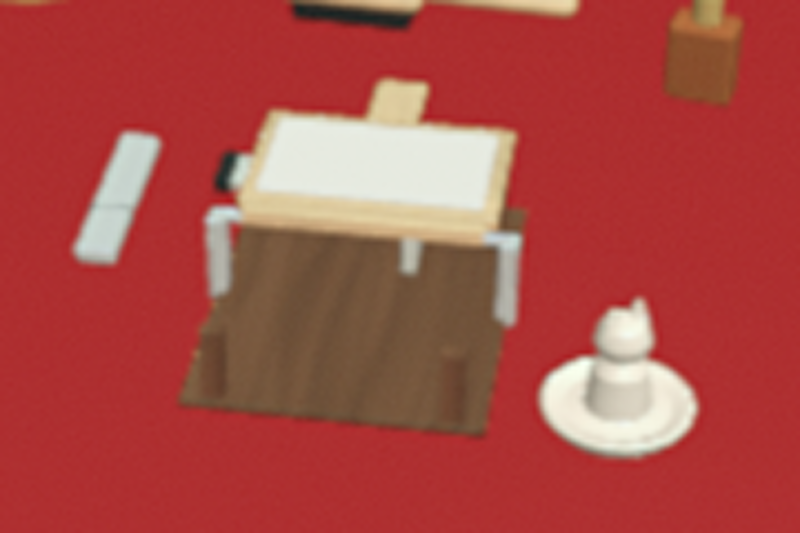

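```bash
python3 - <<'E'
from h import *
def f(p): return (np.array(p,float)+.5)/5-.5+[240,150]
st=wpt("top",f([(95,237),(132,535),(535,483)]),z=6); print("stand",st.round(1))
ax=(st[0]-st[1]);ay=st[1]-st[2]
print(np.linalg.norm(ax),np.linalg.norm(ay),np.degrees(np.arctan2(ax[1],ax[0])),np.degrees(np.arctan2(-ay[0],ay[1])), "centre",(st[0]+st[2])/2)
tb=wpt("top",f([(612,280),(625,335),(525,290),(537,347)]),z=59);print("tab",tb.round(1))
gl=wpt("top",f([(340,218),(493,200),(535,445),(375,465)]),z=60);print(gl.round(1))
m=wpt("top",f([(505,183),(549,457)]),z=60);print("panel free corners",m.round(1), np.linalg.norm(m[0]-m[1]))
d=np.load("pics/top0.npz")["d"]
for p in [(430,330),(580,315),(200,380),(700,100)]:
    q=f(p); print(p,wpt("top",[q],d=[d[int(round(q[1])),int(round(q[0]))]]).round(1))
E
```

```text
stand [[ 619.5   34.2    6. ]
 [ 453.6   15.     6. ]
 [ 478.6 -207.4    6. ]]
166.9191539977397 223.7706001031965 6.609232626197147 6.408115372825717 centre [549.03316153 -86.55809203   6.        ]
tab [[ 583.2 -243.3   59. ]
 [ 553.6 -248.9   59. ]
 [ 578.4 -196.4   59. ]
 [ 547.9 -201.6   59. ]]
[[ 618.3  -98.7   60. ]
 [ 627.1 -180.9   60. ]
 [ 496.  -198.4   60. ]
 [ 486.9 -113.9   60. ]]
panel free corners [[ 636.3 -187.7   60. ]
 [ 489.6 -205.5   60. ]] 147.82851278583848
(430, 330) [[ 557.4 -144.7   61.8]]
(580, 315) [[ 564.3 -224.8   61.3]]
(200, 380) [[538.3 -23.4   6.6]]
(700, 100) [[ 695.4 -311.8    3.4]]
```

```bash
cat >> h.py <<'E'
H=np.array([549.4,-86.0,55.]); YAW=np.radians(6.6)
def S(p,H=None,yaw=None):  # stand/hinge coords -> world (mm), origin hinge axis middle at dresser z=0
    H=globals()['H'] if H is None else H; a=YAW if yaw is None else yaw
    p=np.atleast_2d(np.array(p,float)); c,s=np.cos(a),np.sin(a)
    return np.c_[H[0]+c*p[:,0]-s*p[:,1],H[1]+s*p[:,0]+c*p[:,1],p[:,2]]
def inv(w):
    d=np.array(w)-np.array([H[0],H[1],0]);c,s=np.cos(YAW),np.sin(YAW)
    d=np.atleast_2d(d); return np.c_[c*d[:,0]+s*d[:,1],-s*d[:,0]+c*d[:,1],d[:,2]]
def rows(targets,yaw=None):
    s=bot.observe(); R=Ro.from_euler('xyz',s["tool_rot"]); 
    T=Ro.from_euler('xyz',[np.pi,0,(YAW+np.pi/2) if yaw is None else yaw])
    rv=(R.inv()*T).as_rotvec(degrees=True)
    for t in np.atleast_2d(targets):
        print(np.r_[R.inv().apply(t-s["ee_pos"])/10,rv].round(2).tolist())
    print("stand coords now",inv(s["ee_pos"]).round(2),"rot",s["tool_rot"].round(3),"F",s["contact_force"].round(2),"gap",s["finger_gap"],s["clock"])
E
python3 -c "
from h import *
rows(S([0,-148,170]))
print(wpt('top',[(417,273)],z=60),wpt('top',[(424,165),(432,236)],z=25),wpt('top',[(281,281)],z=40))"
```

```text
[47.24, -23.48, 7.8, -0.05, -0.04, -79.42]
stand coords now [[-421.2  -465.57  247.8 ]] rot [-3.141  0.     0.3  ] F [ 0.28 -0.54  0.27] gap 85.52836187341781 0.15
[[ 402.26890471 -381.82226728   60.        ]] [[ 702.61442621 -434.82370923   25.        ]
 [ 501.11852312 -443.12861001   25.        ]] [[388.41970749 -24.82043653  40.        ]]
```

Emit:
{"method": "arm_command", "body": {"plan": [[[47.2,-23.5,4.0,0,0,-79.4],[47.2,-23.5,4.0,0,0,-79.4],[47.2,-23.5,4.0,0,0,-79.4],[47.2,-23.5,4.0,0,0,-79.4],[47.2,-23.5,4.0,0,0,-79.4]]], "fingers": 1, "squeeze": 35}}

```text
clock: 0.78
ee_pos: [411.2, -380.5, 224.5]
tool_rot: [3.142, 0.0, 1.243]
contact_force: [1.8, -1.0, -0.4]
finger_gap: 85.8
```

```bash
python3 -c "
from h import *
rows(S([0,-148,165]))"
```

```text
[18.96, 9.95, 5.95, -0.0, 0.01, -25.36]
stand coords now [[-171.14 -276.64  224.55]] rot [3.142 0.    1.243] F [ 1.79 -1.02 -0.39] gap 85.7822712992747 0.775
```

Emit:
{"method": "arm_command", "body": {"plan": [[[18.5,9.7,5.5,0,0,-25],[18.5,9.7,5.5,0,0,-25],[18.5,9.7,5.5,0,0,-25],[18.5,9.7,5.5,0,0,-25],[18.5,9.7,5.5,0,0,-25]]]}}

```text
clock: 1.4
ee_pos: [563.2, -236.6, 168.6]
tool_rot: [-3.141, -0.002, 1.677]
contact_force: [-1.0, -0.8, 0.2]
finger_gap: 85.7
```

```bash
python3 -c "
from h import *
shot('wrist','w1')
rows(S([0,-148,100]))"
```

```text
[0.48, 0.46, 6.91, -0.05, -0.04, -0.63]
stand coords now [[  -4.64 -152.8   169.07]] rot [-3.141e+00 -1.000e-03  1.675e+00] F [-0.44 -0.6  -0.21] gap 85.25244303537403 1.45
```

View pics/w1.png

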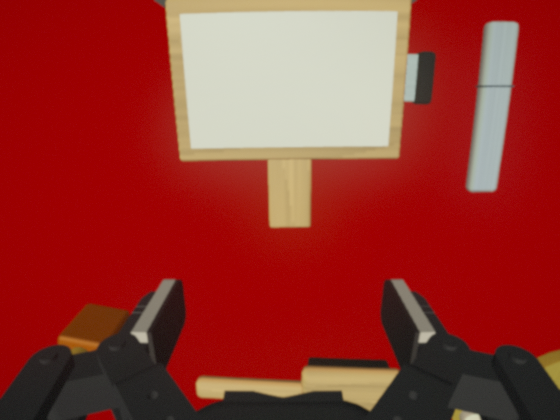

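```bash
python3 - <<'E'
from h import *
d=np.load("pics/w1.npz"); im=d["im"]; pose=dict(ee_pos=d["ee_pos"],tool_rot=d["tool_rot"])
P=wpt("wrist",[(270,227),(310,226),(268,165),(311,162)],z=59,pose=pose); print(P.round(1)); print(inv(P).round(1))
Q=wpt("wrist",[(182,160),(400,157),(170,10),(409,10)],z=60,pose=pose); print(inv(Q).round(1),np.linalg.norm(Q[0]-Q[1]))
v=Q[1]-Q[0]; print(np.degrees(np.arctan2(v[1],v[0])))
dd=d["d"]; print(wpt("wrist",[(290,200)],d=[dd[200,290]],pose=pose), wpt("wrist",[(290,90)],d=[dd[90,290]],pose=pose))
E
```

```text
[[ 554.  -247.9   59. ]
 [ 582.7 -244.    59. ]
 [ 548.3 -202.8   59. ]
 [ 577.2 -197.7   59. ]]
[[ -14.  -161.3   59. ]
 [  14.9 -160.8   59. ]
 [ -14.5 -115.9   59. ]
 [  14.8 -114.1   59. ]]
[[ -72.8 -111.6   60. ]
 [  75.1 -110.8   60. ]
 [ -72.   -19.3   60. ]
 [  73.   -20.4   60. ]] 147.91018092039863
6.947033542207088
[[ 566.14068294 -226.45053039   57.69557362]] [[ 557.73660937 -152.7733197    60.23994421]]
```

```bash
sed -i 's/^H=.*/H=np.array([549.7,-85.5,55.]); YAW=np.radians(6.8)/' h.py; python3 -c "
from h import *
rows(S([[0,-148,110],[0,-148,53]]))"
```

```text
[0.53, 0.55, 5.91, -0.05, -0.04, -0.83]
[0.52, 0.56, 11.61, -0.05, -0.04, -0.83]
stand coords now [[  -5.53 -153.25  169.07]] rot [-3.141e+00 -1.000e-03  1.675e+00] F [-0.44 -0.6  -0.21] gap 85.25244303537403 1.45
```

Emit:
{"method": "arm_command", "body": {"plan": [[[0.5,0.55,3.5,0,0,-0.8],[0.5,0.55,7.0,0,0,-0.8],[0.5,0.55,10.0,0,0,-0.8],[0.5,0.55,11.5,0,0,-0.8],[0.5,0.55,11.5,0,0,-0.8]]]}}

```text
clock: 2.08
ee_pos: [566.7, -234.0, 54.4]
tool_rot: [-3.141, -0.0, 1.687]
contact_force: [-0.9, 0.1, 0.3]
finger_gap: 85.7
```

```bash
python3 -c "
from h import *
rows(S([[0,-148,53]]))"
```

```text
[0.15, 0.07, 0.14, -0.06, -0.02, -0.16]
stand coords now [[  -0.74 -149.47   54.38]] rot [-3.141 -0.     1.687] F [-0.89  0.13  0.25] gap 85.67694696407423 2.075
```

Emit:
{"method": "arm_command", "body": {"plan": [[[0.1,0.05,0.15,0,0,0],[0.1,0.05,0.15,0,0,0],[0.1,0.05,0.15,0,0,0],[0.1,0.05,0.15,0,0,0],[0.1,0.05,0.15,0,0,0]]], "fingers": -1, "squeeze": 35}}

```text
clock: 2.7
ee_pos: [567.7, -232.5, 53.8]
tool_rot: [3.141, 0.0, 1.688]
contact_force: [-2.9, -0.3, 7.9]
finger_gap: 29.5
```

```bash
python3 -c "
from h import *
rows(S([[0,-148,53]]))"
```

```text
[0.01, -0.05, 0.08, 0.01, 0.02, -0.11]
stand coords now [[   0.46 -148.13   53.76]] rot [3.141 0.    1.688] F [-2.89 -0.25  7.86] gap 29.464035911639854 2.7
```

Emit:
{"method": "arm_command", "body": {"plan": [[[0.12,0,-1.86,0,0,0],[0.47,0,-3.68,0,0,0],[1.04,0,-5.45,0,0,0],[1.83,0,-7.13,0,0,0],[2.83,0,-8.7,0,0,0]]]}}

```text
clock: 3.32
ee_pos: [564.2, -203.6, 141.2]
tool_rot: [-3.142, 0.0, 1.688]
contact_force: [3.3, 2.8, -8.7]
finger_gap: 29.5
```

```bash
python3 -c "
from h import *
rows(S([[0,-148,53]]))"
```

```text
[-2.9, -0.03, 8.82, -0.0, 0.01, -0.11]
stand coords now [[   0.37 -119.03  141.22]] rot [-3.142  0.     1.688] F [ 3.32  2.82 -8.68] gap 29.532367688798004 3.325
```

Emit:
{"method": "arm_command", "body": {"plan": [[[1.18,0,-1.43,0,0,0],[2.54,0,-2.7,0,0,0],[4.04,0,-3.8,0,0,0],[5.67,0,-4.69,0,0,0],[7.4,0,-5.38,0,0,0]]]}}

```text
clock: 3.95
ee_pos: [555.4, -130.0, 194.5]
tool_rot: [-3.141, 0.0, 1.687]
contact_force: [1.1, -2.3, -7.6]
finger_gap: 29.4
```

```bash
python3 -c "
from h import *
rows(S([[0,-148,53]]))
a=np.radians([72,79.2,86.4,93.6,100.8,108,115.2,122.4,129.6,136.8,144,151.2,158.4,165.6,172.8,180])
y=-148*np.cos(a);z=148*np.sin(a)
for k in (0,5,10): print(np.c_[y[k+1:k+6]-y[k],-(z[k+1:k+6]-z[k])].round(1)/10)
"
```

```text
[-10.31, -0.01, 14.16, -0.01, 0.03, -0.13]
stand coords now [[  0.4  -44.88 194.51]] rot [-3.141  0.     1.687] F [ 1.14 -2.28 -7.55] gap 29.406745057510385 3.95
[[ 1.8  -0.46]
 [ 3.64 -0.7 ]
 [ 5.5  -0.7 ]
 [ 7.35 -0.46]
 [ 9.15 -0.  ]]
[[1.73 0.68]
 [3.36 1.58]
 [4.86 2.67]
 [6.22 3.94]
 [7.4  5.38]]
[[1.   1.57]
 [1.79 3.25]
 [2.36 5.02]
 [2.71 6.84]
 [2.83 8.7 ]]
```

Emit:
{"method": "arm_command", "body": {"plan": [[[1.8,0,-0.46,0,0,0],[3.64,0,-0.7,0,0,0],[5.5,0,-0.7,0,0,0],[7.35,0,-0.46,0,0,0],[9.15,0,0,0,0,0]]]}}

```text
clock: 4.58
ee_pos: [544.5, -38.6, 194.2]
tool_rot: [-3.141, 0.0, 1.688]
contact_force: [-1.4, -4.6, -0.6]
finger_gap: 29.6
```

Emit:
{"method": "arm_command", "body": {"plan": [[[1.73,0,0.68,0,0,0],[3.36,0,1.58,0,0,0],[4.86,0,2.67,0,0,0],[6.22,0,3.94,0,0,0],[7.4,0,5.38,0,0,0]]]}}

```text
clock: 5.2
ee_pos: [535.6, 36.1, 140.2]
tool_rot: [-3.141, -0.001, 1.689]
contact_force: [-3.7, 1.2, 3.3]
finger_gap: 29.0
```

```bash
python3 -c "
from h import *
rows(S([[0,148,53]]))"
```

```text
[2.55, -0.04, 8.72, -0.03, -0.07, -0.02]
stand coords now [[  0.41 122.4  140.21]] rot [-3.141e+00 -1.000e-03  1.689e+00] F [-3.68  1.25  3.25] gap 28.959688531806773 5.2
```

Emit:
{"method": "arm_command", "body": {"plan": [[[0.9,0,1.57,0,0,0],[1.65,0,3.25,0,0,0],[2.2,0,5.02,0,0,0],[2.5,0,6.84,0,0,0],[2.6,0,8.6,0,0,0]]]}}

```text
clock: 5.82
ee_pos: [532.5, 62.0, 53.8]
tool_rot: [-3.141, -0.002, 1.689]
contact_force: [-3.5, 5.0, 2.3]
finger_gap: 29.0
```

```bash
python3 -c "
from h import *
rows(S([[0,148,53]]))"
```

```text
[-0.05, -0.04, 0.08, -0.04, -0.1, -0.0]
stand coords now [[  0.41 148.46  53.84]] rot [-3.141e+00 -2.000e-03  1.689e+00] F [-3.49  4.97  2.34] gap 29.02206295453915 5.825
```

Emit:
{"method": "arm_command", "body": {"plan": [[[0,0,0.05,0,0,0],[0,0,0.05,0,0,0],[0,0,0.05,0,0,0],[0,0,-3,0,0,0],[0,0,-8,0,0,0]]], "fingers": 1}}

```text
clock: 6.45
ee_pos: [532.7, 59.3, 134.7]
tool_rot: [-3.14, -0.0, 1.687]
contact_force: [0.7, -1.2, 1.1]
finger_gap: 85.1
```

```bash
python3 -c "
from h import *
rows(S([[-20,60,225]]))"
```

```text
[-8.58, -2.03, -9.03, -0.11, -0.02, -0.12]
stand coords now [[  0.29 145.8  134.67]] rot [-3.14  -0.     1.687] F [ 0.68 -1.16  1.15] gap 85.09950341709 6.45
```

Emit:
{"method": "arm_command", "body": {"plan": [[[-4,-1,-6,0,0,0],[-9.5,-2,-9,0,0,0],[-9.5,-2,-9,0,0,0],[-9.5,-2,-9,0,0,0],[-9.5,-2,-9,0,0,0]]]}}

```text
clock: 7.08
ee_pos: [524.3, -36.0, 223.6]
tool_rot: [-3.141, -0.001, 1.689]
contact_force: [-0.2, 0.1, 0.2]
finger_gap: 85.3
```

```bash
python3 -c "
from h import *
shot('wrist','w2');shot('top','top2')
rows(S([[-20,60,225]]))"
```

```text
[0.79, -0.07, -0.15, -0.06, -0.04, -0.0]
stand coords now [[-19.26  52.1  223.52]] rot [-3.141e+00 -1.000e-03  1.689e+00] F [-0.64  0.65 -0.22] gap 85.66731265894309 7.175
```

View pics/w2.png

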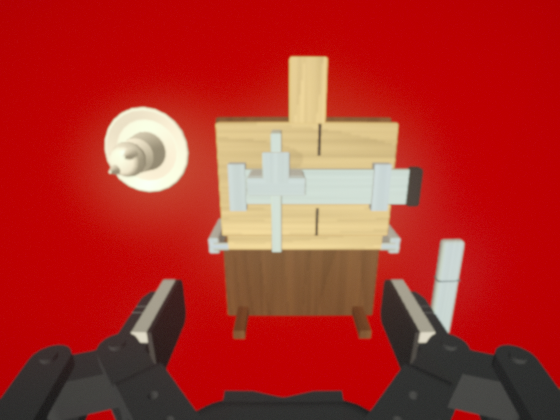

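```bash
python3 - <<'E'
from h import *
im=np.load("pics/w2.npz")["im"]; cv2.imwrite("pics/w2c.png",cv2.resize(im[110:260,205:430],(800,533),interpolation=cv2.INTER_CUBIC))
E
```

```text
(no output)
```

View pics/w2c.png

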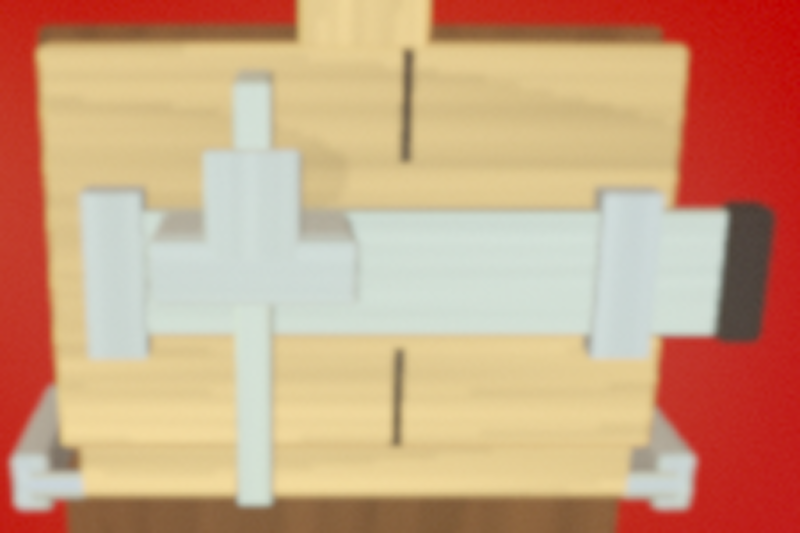

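```bash
python3 - <<'E'
from h import *
d=np.load("pics/w2.npz"); pose=dict(ee_pos=d["ee_pos"],tool_rot=d["tool_rot"])
def f(p): return (np.array(p,float)+.5)/3.5556-.5+[205,110]
def g(p,z): return inv(wpt("wrist",f(p),z=z,pose=pose)).round(1).tolist()
print("fin top edges hinge end",g([(235,503),(271,503),(236,320),(271,320)],92.5))
print("fin far end",g([(233,82),(270,82)],92.5))
print("mark",g([(408,50),(405,160),(401,350),(397,445)],60))
print("lever top hinge face",g([(150,302),(357,300)],97.5),"far",g([(150,240),(357,240)],97.5))
print("panel",g([(38,45),(687,45),(62,440),(650,440)],60))
print("tab",g([(300,40),(432,40)],59))
dd=d["d"]
for p in[(253,450),(500,420),(320,270),(450,270)]:
    q=f(p);print(p,inv(wpt("wrist",[q],d=[dd[int(round(q[1])),int(round(q[0]))]],pose=pose)).round(1))
E
```

```text
fin top edges hinge end [[-30.3, 12.2, 92.5], [-22.1, 12.2, 92.5], [-29.6, 55.8, 92.5], [-22.0, 55.8, 92.5]]
fin far end [[-29.6, 106.4, 92.5], [-22.1, 106.4, 92.5]]
mark [[9.0, 110.0, 60.0], [9.1, 84.8, 60.0], [9.7, 38.0, 60.0], [9.5, 12.7, 60.0]]
lever top hinge face [[-47.5, 61.3, 97.5], [-3.9, 61.8, 97.5]] far [[-47.0, 74.7, 97.5], [-4.1, 74.7, 97.5]]
panel [[-75.1, 111.2, 60.0], [72.9, 111.6, 60.0], [-75.0, 14.0, 60.0], [73.6, 14.0, 60.0]]
tab [[-15.5, 112.1, 59.0], [14.5, 112.1, 59.0]]
(253, 450) [[-26.1  25.   91.7]]
(500, 420) [[35.1 19.5 60.1]]
(320, 270) [[-11.7  68.5  98.2]]
(450, 270) [[19.9 60.  66.4]]
```

```bash
python3 - <<'E'
from h import *
rows(S([[-26,28,125],[-26,28,88]]))
d=np.load("pics/w2.npz"); pose=dict(ee_pos=d["ee_pos"],tool_rot=d["tool_rot"])
def f(p): return (np.array(p,float)+.5)/3.5556-.5+[205,110]
print(inv(wpt("wrist",f([(90,345),(148,345),(590,345),(148,335)]),z=72,pose=pose)).round(1)); q=f((115,280)); dd=d["d"]
print(inv(wpt("wrist",[q],d=[dd[int(q[1]),int(q[0])]],pose=pose)).round(1))
E
```

```text
[-2.42, -0.66, 9.85, -0.06, -0.04, -0.0]
[-2.42, -0.66, 13.55, -0.06, -0.04, -0.0]
stand coords now [[-19.26  52.1  223.52]] rot [-3.141e+00 -1.000e-03  1.689e+00] F [-0.64  0.65 -0.22] gap 85.66731265894309 7.175
[[-64.7  43.2  72. ]
 [-51.1  43.2  72. ]
 [ 53.   43.3  72. ]
 [-51.   45.7  72. ]]
[[-58.7  58.   68. ]]
```

Brackets are at |x|>50, y'≥42 and about 68 mm high, so they are clear of the fingers at y'=28.

Emit:
{"method": "arm_command", "body": {"plan": [[[-2.4,-0.65,4.0,0,0,0],[-2.4,-0.65,8.0,0,0,0],[-2.4,-0.65,9.8,0,0,0],[-2.4,-0.65,9.8,0,0,0],[-2.4,-0.65,9.8,0,0,0]]], "fingers": -0.15, "squeeze": 30}}

```text
clock: 7.8
ee_pos: [521.7, -61.4, 127.3]
tool_rot: [3.14, 0.0, 1.688]
contact_force: [-0.3, -0.9, -0.0]
finger_gap: 36.2
```

```bash
python3 - <<'E'
from h import *
rows(S([[-26,28,88]]))
shot("wrist","w3")
E
```

```text
[0.08, -0.11, 3.93, 0.08, 0.01, -0.07]
stand coords now [[-24.96  27.22 127.33]] rot [3.14  0.    1.688] F [-0.26 -0.88 -0.02] gap 36.216052158977554 7.8
```

View pics/w3.png

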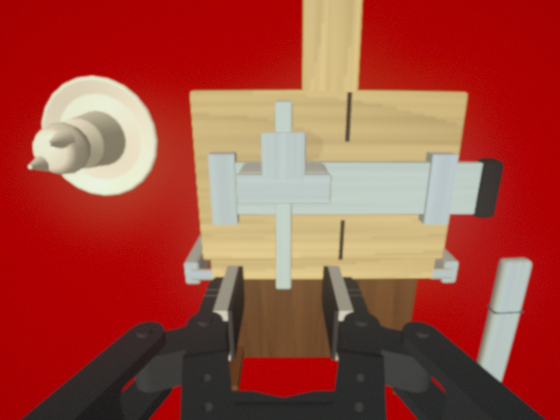

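Emit:
{"method": "arm_command", "body": {"plan": [[[0.1,-0.1,2,0,0,0],[0.1,-0.1,3.7,0,0,0],[0.1,-0.1,3.9,0,0,0],[0.1,-0.1,3.9,0,0,0],[0.1,-0.1,3.9,0,0,0]]]}}

```text
clock: 8.48
ee_pos: [520.2, -61.0, 87.7]
tool_rot: [3.141, 0.0, 1.688]
contact_force: [0.1, 0.0, -0.3]
finger_gap: 36.0
```

```bash
python3 - <<'E'
from h import *
rows(S([[-26,28,88]]))
shot("wrist","w4")
E
```

```text
[0.02, 0.04, -0.03, 0.04, 0.01, -0.11]
stand coords now [[-26.41  27.77  87.72]] rot [3.141 0.    1.688] F [ 0.1   0.02 -0.31] gap 36.045316836071024 8.475
```

View pics/w4.png

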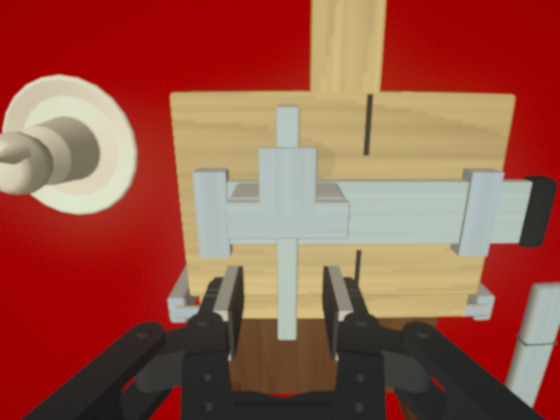

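Emit:
{"method": "arm_command", "body": {"plan": [[[0,0.05,0,0,0,0],[0,0.05,0,0,0,0],[0,0.05,0,0,0,0],[0,0.05,0,0,0,0],[0,0.05,0,0,0,0]]], "fingers": -1, "squeeze": 30}}

```text
clock: 9.15
ee_pos: [521.7, -60.8, 87.6]
tool_rot: [3.139, 0.0, 1.688]
contact_force: [9.7, 0.8, -4.9]
finger_gap: 7.1
```

```bash
python3 - <<'E'
from h import *
rows(S([[-26,28,88]]))
shot("wrist","w5")
E
```

```text
[0.02, -0.11, -0.04, 0.17, 0.0, -0.1]
stand coords now [[-24.86  27.84  87.6 ]] rot [3.139 0.    1.688] F [ 9.73  0.82 -4.95] gap 7.080143379136032 9.15
```

View pics/w5.png

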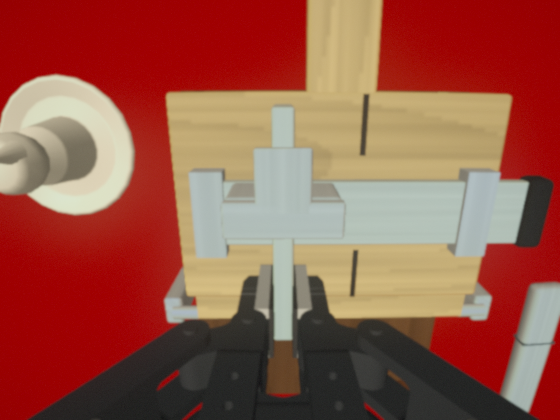

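Emit:
{"method": "arm_command", "body": {"plan": [[[0,0.8,0,0,0,0],[0,1.6,0,0,0,0],[0,2.4,0,0,0,0],[0,3.2,0,0,0,0],[0,3.6,0,0,0,0]]]}}

```text
clock: 9.82
ee_pos: [556.1, -56.7, 87.4]
tool_rot: [-3.141, 0.0, 1.688]
contact_force: [-6.0, -0.1, 10.6]
finger_gap: 7.4
```

```bash
python3 - <<'E'
from h import *
rows(S([[10.1,28,88]]))
shot("wrist","w6")
E
```

```text
[0.02, 0.03, -0.06, -0.05, 0.01, -0.11]
stand coords now [[ 9.8  27.84 87.44]] rot [-3.141  0.     1.688] F [-6.05 -0.1  10.6 ] gap 7.380432055327563 9.825
```

View pics/w6.png

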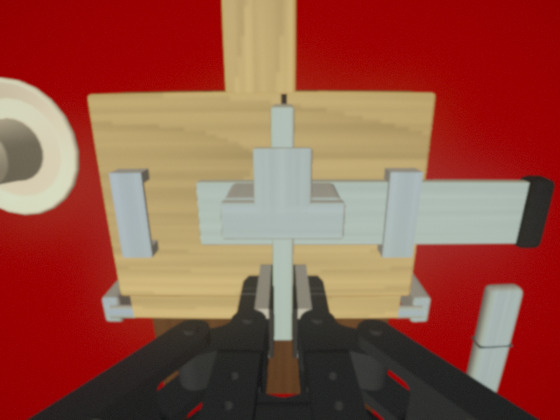

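```bash
python3 - <<'E'
from h import *
d=np.load("pics/w6.npz"); pose=dict(ee_pos=d["ee_pos"],tool_rot=d["tool_rot"])
print(inv(wpt("wrist",[(284,98)],z=60,pose=pose)),inv(wpt("wrist",[(283,110),(283,300)],z=92.5,pose=pose)),inv(wpt("wrist",[(283,238)],z=97.5,pose=pose)))
E
```

```text
[[  9.34772748 108.30725036  60.        ]] [[  8.94795124 105.1270913   92.5       ]
 [  8.85850582  31.80138808  92.5       ]] [[ 8.89730595 61.07830163 97.5       ]]
```

Emit:
{"method": "arm_command", "body": {"plan": [[[0,0.03,0,0,0,0],[0,0.03,0,0,0,0],[0,0.03,0,0,0,0],[0.3,0.03,0,0,0,0],[0.6,0.03,0,0,0,0]]], "squeeze": 20}}

```text
clock: 10.5
ee_pos: [555.8, -56.1, 87.5]
tool_rot: [-3.141, 0.006, 1.683]
contact_force: [0.5, -38.5, 6.1]
finger_gap: 7.1
```

Emit:
{"method": "arm_command", "body": {"plan": [[[-0.3,0,0,0,0,0],[-0.6,0,0,0,0,0],[-0.6,0,0,0,0,0]]]}}

```text
clock: 10.88
ee_pos: [556.1, -56.7, 87.5]
tool_rot: [-3.141, 0.0, 1.688]
contact_force: [-4.7, 0.8, 10.7]
finger_gap: 7.1
```

Emit:
{"method": "arm_command", "body": {"plan": [[[0,0.05,0,0,0,0],[0,0.05,0,0,0,0],[0,0.05,0,0,0,0]]], "fingers": -0.79}}

```text
clock: 11.25
ee_pos: [556.3, -56.8, 87.0]
tool_rot: [-3.14, 0.0, 1.687]
contact_force: [-6.1, -0.5, 4.3]
finger_gap: 9.0
```

```bash
python3 - <<'E'
from h import *
rows(S([[10.1,28,88]]))
shot("wrist","w7")
E
```

```text
[0.02, 0.01, -0.1, -0.09, 0.0, -0.12]
stand coords now [[10.   27.76 87.01]] rot [-3.14   0.     1.687] F [-6.11 -0.53  4.34] gap 9.042399824983933 11.25
```

View pics/w7.png

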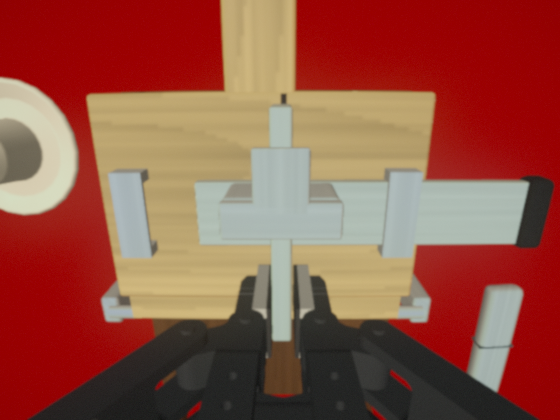

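Emit:
{"method": "arm_command", "body": {"plan": [[[0.4,0.08,0,0,0,0],[0.9,0.08,0,0,0,0],[1.4,0.08,0,0,0,0],[1.8,0.08,0,0,0,0],[1.8,0.08,0,0,0,0]]]}}

```text
clock: 11.92
ee_pos: [554.8, -38.8, 86.7]
tool_rot: [-3.139, 0.0, 1.688]
contact_force: [-6.3, -1.3, 1.5]
finger_gap: 9.1
```

```bash
python3 - <<'E'
from h import *
rows(S([[11,28,88]]))
shot("wrist","w8")
E
```

```text
[-1.78, 0.05, -0.13, -0.12, 0.01, -0.11]
stand coords now [[10.56 45.8  86.74]] rot [-3.139  0.     1.688] F [-6.26 -1.25  1.51] gap 9.142277623569388 11.925
```

View pics/w8.png

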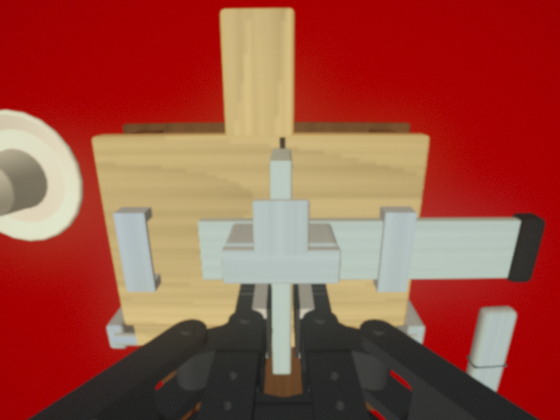

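Emit:
{"method": "arm_command", "body": {"plan": [[[0.5,0.05,-0.1,0,0,0],[1.0,0.05,-0.1,0,0,0],[1.5,0.05,-0.1,0,0,0],[2.0,0.05,-0.1,0,0,0],[2.4,0.05,-0.1,0,0,0]]]}}

```text
clock: 12.6
ee_pos: [552.4, -16.0, 87.7]
tool_rot: [-3.139, 0.001, 1.687]
contact_force: [-3.9, -7.4, -1.1]
finger_gap: 8.8
```

```bash
python3 - <<'E'
from h import *
rows(S([[11,74,88]]))
shot("wrist","w9")
E
```

```text
[0.53, 0.01, -0.04, -0.14, 0.07, -0.17]
stand coords now [[10.93 68.72 87.66]] rot [-3.139e+00  1.000e-03  1.687e+00] F [-3.88 -7.41 -1.06] gap 8.82600224972438 12.6
```

View pics/w9.png

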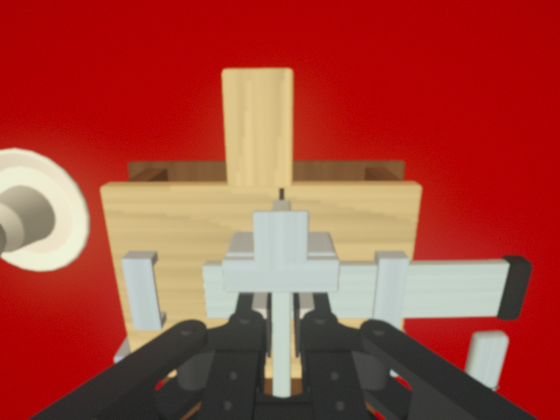

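Emit:
{"method": "arm_command", "body": {"plan": [[[0.3,0,0,0,0,0],[0.5,0,0,0,0,0],[0.6,0,0,0,0,0],[0.7,0,0,0,0,0],[0.7,0,0,0,0,0]]]}}

```text
clock: 13.28
ee_pos: [551.8, -10.4, 87.7]
tool_rot: [-3.139, 0.003, 1.686]
contact_force: [-3.4, -14.1, -0.3]
finger_gap: 8.9
```

```bash
python3 - <<'E'
from h import *
rows(S([[11,74,88]]))
_,_,s=shot("wrist","w10")
E
```

```text
[-0.03, 0.01, -0.03, -0.14, 0.14, -0.23]
stand coords now [[10.95 74.33 87.66]] rot [-3.139e+00  3.000e-03  1.686e+00] F [ -3.39 -14.15  -0.28] gap 8.944106975115128 13.275
```

View pics/w10.png

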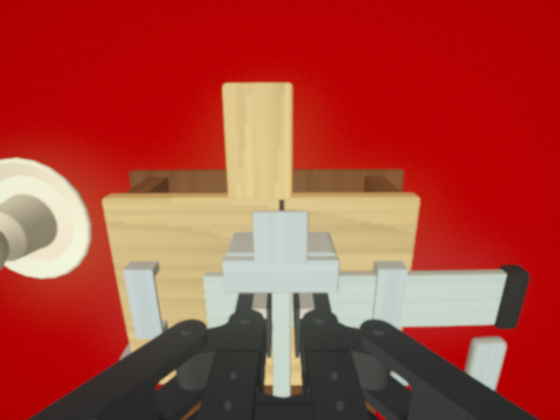

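```bash
python3 - <<'E'
from h import *
d=np.load("pics/w10.npz"); pose=dict(ee_pos=d["ee_pos"],tool_rot=d["tool_rot"]); im=d["im"]
def g(p,z): return inv(wpt("wrist",p,z=z,pose=pose)).round(1).tolist()
print("lever hinge face/far",g([(281,291),(230,290),(230,262),(335,260)],97.5))
print("mark",g([(281.5,205)],60),"fin",g([(281.5,310),(281.5,340)],92.5),"panel edge",g([(105,197),(418,196)],60))
cv2.imwrite("pics/w10c.png",cv2.resize(im[180:345,180:380],(720,594),interpolation=cv2.INTER_CUBIC))
E
```

```text
lever hinge face/far [[9.3, 85.5, 97.5], [-10.1, 85.9, 97.5], [-9.5, 97.9, 97.5], [29.2, 98.6, 97.5]]
mark [[9.4, 107.6, 60.0]] fin [[9.4, 73.4, 92.5], [9.3, 58.3, 92.5]] panel edge [[-72.7, 111.7, 60.0], [72.1, 111.8, 60.0]]
```

View pics/w10c.png

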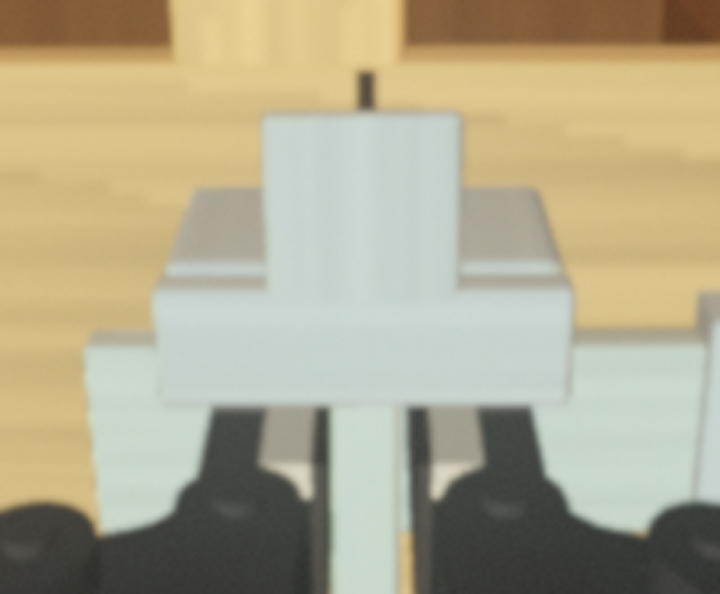

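Emit:
{"method": "arm_command", "body": {"plan": [[[0.1,0,0,0,0,0],[0.15,0,0,0,0,0],[0.15,0,0,0,0,0]]]}}

```text
clock: 13.7
ee_pos: [551.8, -10.2, 87.7]
tool_rot: [-3.139, 0.004, 1.684]
contact_force: [-2.8, -21.4, -1.3]
finger_gap: 8.8
```

Emit:
{"method": "arm_command", "body": {"plan": [[[0,-0.05,0,0,0,0],[0,-0.05,0,0,0,0],[0,-0.05,0,0,0,0],[0,-0.05,0,0,0,0]]], "fingers": -1, "squeeze": 25}}

```text
clock: 14.2
ee_pos: [551.3, -10.3, 87.7]
tool_rot: [-3.139, 0.004, 1.685]
contact_force: [-2.9, -20.9, 0.4]
finger_gap: 7.3
```

```bash
python3 - <<'E'
from h import *
rows(S([[11,74,88]]))
_,_,s=shot("wrist","w11")
d=np.load("pics/w11.npz"); im=d["im"]
cv2.imwrite("pics/w11c.png",cv2.resize(im[180:345,180:380],(720,594),interpolation=cv2.INTER_CUBIC))
E
```

```text
[-0.05, 0.05, -0.03, -0.13, 0.22, -0.28]
stand coords now [[10.52 74.51 87.73]] rot [-3.139  0.004  1.685] F [ -2.85 -20.85   0.39] gap 7.283847386149612 14.2
```

View pics/w11c.png

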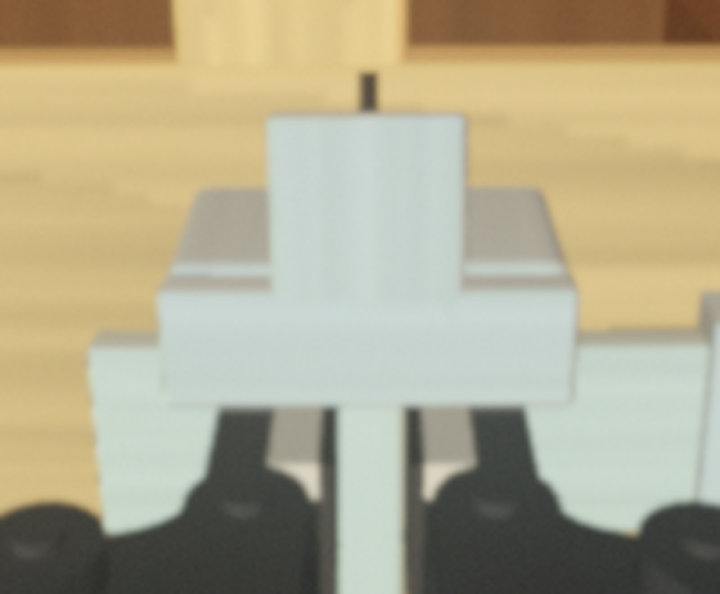

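```bash
python3 - <<'E'
from h import *
im,_,s=shot("side","side12"); print(s["contact_force"],s["finger_gap"])
E
```

```text
[ -2.46310164 -20.66005921  -1.10869691] 7.196116997827956
```

View pics/side12.png

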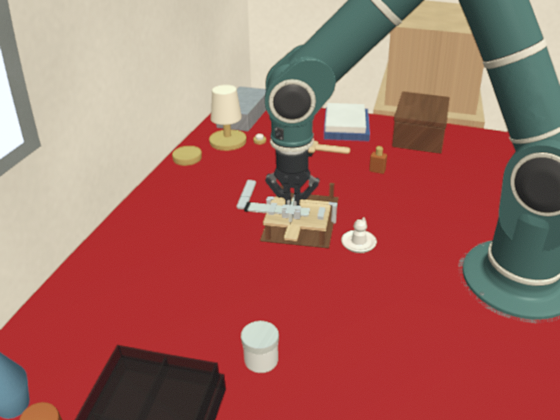

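```bash
python3 -c "
from h import *
print(bot.sign_off())"
```

```text
the job is handed in; nothing more can be done
None
```

I turned the mirror over by its tab, pulled the leg out to the mark, slid the cam lever closed along the fin, and handed the job in at about 14 s, still gripping the fin. The sign-off gave no verdict.

**Holding the fin:** The pads stuck at full grip: about 38 N on the tool with almost no movement. I backed off and opened the jaws to about 9 mm, so one pad held the fin against its spring. I slid the lever like that, then closed the grip again at 25 N.

**Last checks:**
- **Mirror:** it lies back up, with its free edge measured about 112 mm from the hinge, as expected.
- **Fin:** before the final re-grip, the fin and the mark measured within about 1 mm of each other. Afterwards the picture showed the fin still in line with the mark.
- **Lever:** its hinge-side face measured 85.5 mm from the hinge against 85 mm when closed. The push rose from 14 to 21 N over about 0.2 mm, which fits it being on its stop.
- **Grip:** the finger gap was 7.2–7.3 mm, about the same as when the fin was first gripped.
- **Other things:** those in view in the side picture look where they were; I judged this by eye and did not measure it. The hairbrush is partly hidden by the arm there.

**Disagreements:** TCP readings put the fin about 1 mm off from where the camera did, which is within the stated calibration error. There was also an unexplained vertical force of about 10 N on the hand while the leg was pulled at full grip. It faded after I loosened the jaws.

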